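Load the label dispenser and hold its tensioner open

ROBOT

A 6-joint arm with a two-finger parallel gripper is mounted at the origin on a cart in front of the work surface, level with it; the furniture and walls round the work are solid. World frame = base frame: x ahead of the robot, y to its left, z up, the work surface at z = 0. Lengths are in m, angles in rad, forces in N, time in s.
With the tool pointing down it reaches from about 0.25 to 0.725 m from the base axis. Payload 4 kg.
Tool frame: the origin (TCP) lies midway between the tips of the shut fingers; the grasp point (between the pads) lies ctrl.grip_point_offset behind it (ctrl.grip_point_offset is the distance from the TCP to the grasp point, in m); z points along the fingers, y is the line along which they close (so a half turn about z gives the same grasp; the last joint's range is limited). The gripper opens to 85 mm and grips with 20 to 120 N. Pads are 22 mm wide; open, the fingers measure 114 mm over their backs; the gripper's body (76 mm by 85 mm) begins 54 mm behind the grasp point. The pads swing forward as they close: fully open they stand 13 mm farther back than shut.
Start: joints at [-1.13, 0.241, 0.005, 1.335, 0, 1.571], TCP at [0.213, -0.452, 0.231] pointing down, gripper open.
Joint ranges: [-2.72, 2.72], [-1.05, 1.87], [-1.09, 1.28], [-1.99, 2.15], [-1.42, 1.44], [-3.14, 3.14]. Speed limits (rad/s): [2.79, 2.79, 3.14, 3.14, 3.14, 3.14].

INTERFACE

Orientations are given as [roll, pitch, yaw] about the fixed x, y, z axes, in that order (R = Rz(yaw) Ry(pitch) Rx(roll)).
In Python, from bench import ctrl gives the robot as it stands.
- The arm moves only by the tool drive_tool, never from a script. Its arguments are lists of equal length, an entry for each row: "xyz": the shift along the world's x, y, z in units of 60 mm (1.0 is 60 mm), a list of three; "dr": the turn, a rotation vector about the world's x, y, z in units of 8 degrees (1.0 is 8 degrees), a list of three; "hand": the finger opening in mm, from 0 to 85.4. In form: {"xyz": [[x, y, z], ...], "dr": [[ax, ay, az], ...], "hand": [hand, ...]}. A call has 1 to 8 rows; each row is the pose to reach, as a shift and turn from the pose commanded when the call began; what a row does not reach only later rows make up. A row lasts 1/8 s, in which the tool goes at most 62.5 mm and 10.7 degrees, less where a joint would pass 70% of its speed; a pose out of reach is approached as far as the arm can. A call with a gripper value outside its range is refused whole. The fingers move at their own pace and stop on an object; "newtons" is the grip in N (left out, the last holds). Time passes only in rows, so rows that repeat a pose let the fingers close. It gives the time, the measured TCP pose, the force, the opening and the grip force at its end, in the units of the state.
- ctrl.state(): the state, without advancing time (a new reading comes with each control period).
- ctrl.grab_frame(name): name is "scene" or "top" or "wrist"; returns (picture, depth): 420x560x3 uint8, red, green, blue; 420x560 float32, m along the optical axis (not along the pixel's ray), 0 where there is no reading.
- ctrl.camera_params(name): a dict with "vertical_fov" (degrees; the focal length in pixels is half the picture's height over the tangent of half this angle, whatever the lens; pixels are square), "cx", "cy" (the principal point, pixels), "xyz" and "attitude" of the camera in the world; the wrist camera has in their place "tool_from_camera" (4x4, takes a point from camera to tool coordinates, whose origin is the TCP and whose axes are the flange's). Camera axes: x right, y down, z forward; pixel columns grow to the right and rows downward; lengths in m; the calibration is good to about 2 mm. A picture is of the moment at which its call begins: read the wrist's pose just before it. camera_params takes no time and is no camera call.
- ctrl.sign_off(): hands the job in; it is judged then, once.
The state is a dict: "time": time; "joint_pos": joint angles; "dq": joint speeds; "joint_efforts": joint torques, N m; "tool_pos": TCP position; "eef_rot": TCP orientation; "ft_force": force on the tool from outside, world axes, zero at the start; "ft_torque": the same for the moment, N m; "gripper_width": finger opening in m; "grasp_force": force on a finger pad.
Only numpy, scipy, OpenCV 4.12 (cv2) and the standard library are available. Lean on these libraries where they do the work, as an engineer would, in place of code of your own. Each camera call takes 0.05 s, during which the arm holds its last target. There are 200 camera calls.

TASK

Put the paper label roll on the dispenser's raised spindle so that it lies flat on its seat, and let go of it. Then push the blue sprung tensioner arm, by its upright pin, back away from the roll until the ratchet clicks and a little further, and keep holding it there so that your push and not the catch carries the spring while I thread the labels: finish while still holding it. Leave the jars and the tin alone.

Things in the scene. Friction and masses are not known exactly. Their poses are not given: they have to be found in the camera images.
- label_roll: loose roll of white paper labels on a brown cardboard core, a ring 58 mm across and 26 mm high with a 32 mm hole right through; 60 g; starts lying flat on the worktop; origin at the centre of its underside, z up the hole's axis
- dispenser: fixed grey label dispenser, foot 14 mm thick, about 170 x 260 mm (its own x from -65 to 105 mm, narrowing to -50 to 50 mm at the seat's end; y from -130 to 130 mm). Origin at the underside of the foot; yaw 0: its x points away from the robot, y to the left. The roll's seat is at x 0, y +75 mm; the arm's pivot at x +65, y -55 mm
- seat (a point): centre of the top of the seat, 50 mm above the worktop: an aluminium disc 44 mm across on a 22 mm column. An orange spindle, 27 mm across, tapered to 18 mm at its top, rises 16 mm from it; the roll's hole goes over the spindle and the roll's underside rests on the disc, overhanging it by 7 mm all round
- pivot (a point): point on the vertical axis of the tensioner arm, 50 mm above the worktop; the blue arm is 42 mm high at most
- pin (a point): point on the axis of the tensioner arm's upright red grip pin, 110 mm from the pivot's axis, 92 mm above the worktop. The pin is 14 mm across and free from 77 to 110 mm above the worktop; a white idler roller (20 mm, with 27 mm flanges) is below it from 41 to 77 mm. At rest, in the dispenser's frame, it is at x -43, y -36 mm (43 mm nearer the robot and 111 mm farther right than the seat's centre)
- tension_arm (a joint): angle of the arm, rad: 0 at rest on its stop, growing counter-clockwise from above, which carries the pin away from the roll (to the dispenser's -y side); end stop 0.80. Spring 0.20 Nm at 0, plus 0.5 Nm per rad (4.6 N at the pin at 0.62); the pawl adds up to 2 N before the click. Click at about 0.47 (pin moved 50 mm; end stop 86 mm); let go after that, it springs back onto the catch at about 0.46
- pawl (a joint): travel of the brass spring pawl, m: 0 when it is home, grows to about 0.005 while it rides up the ratchet tooth (from about 0.1 rad of the arm on), and snaps back to 0 with the click
- spice_jar: bystander: glass spice jar with a red cap, 45 mm across, 106 mm high; origin at the centre of its underside
- honey_jar: bystander: honey jar with a yellow lid, 71 mm across, 86 mm high; origin at the centre of its underside
- tomato_tin: bystander: green tin, 75 mm across, 58 mm high; origin at the centre of its underside
Not all that is in view belongs to the job. Of the things like the label_roll, leave any that is purple; of the rest the larger one is meant.

How it is judged:
By the outcome, as a careful person would: the job done as asked, in the order asked, and still so for the second after the job is handed in, while the arm keeps its last pose, push and grip.
It also fails if it takes over 56 s, if anything falls off the work surface, if the arm or the gripper's body presses on something with over 40 N, if the wrist force passes 120 N, or if a joint passes its speed limit or range.

## Working session

There is one attempt and no reset: what is moved stays moved. The work goes in short steps, Python scripts to look and compute and a tool call to move; the robot and the scene stay as the last step left them, time stands still between calls to the robot, and variables do not carry over. Pictures are saved under pics/ and viewed, at most 10 in all, crops included, and the job is handed in when it is done.

Besides the shell and the picture viewer there is one more tool, called after "Emit:" as name(argument=value, ...) on one line, values as JSON. drive_tool: Moves the arm, as the interface text tells. Its arguments: {"type":"object","properties":{"xyz":{"type":"array","items":{"type":"array","items":{"type":"number"}}},"dr":{"type":"array","items":{"type":"array","items":{"type":"number"}}},"hand":{"type":"array","items":{"type":"number"}},"newtons":{"type":"number"}},"required":["xyz","dr","hand"]}

```bash
ls; mkdir -p pics; cat > h.py <<'E'
import numpy as np, cv2
from scipy.spatial.transform import Rotation as R
from bench import ctrl
def K(name):
    p=ctrl.camera_params(name); return p,210/np.tan(np.radians(p["vertical_fov"])/2)
def grab(name,fn):
    s=ctrl.state(); im,d=ctrl.grab_frame(name)
    cv2.imwrite(f"pics/{fn}.png",im[:,:,::-1]); np.savez(f"pics/{fn}.npz",d=d,im=im,tp=s["tool_pos"],er=s["eef_rot"])
    return s,im,d
def pose(name,z=None):
    p,f=K(name)
    if name!="wrist":
        return R.from_euler("xyz",p["attitude"]).as_matrix(),np.array(p["xyz"]),p,f
    T=np.array(p["tool_from_camera"]); Rt=R.from_euler("xyz",z["er"]).as_matrix()
    return Rt@T[:3,:3],Rt@T[:3,3]+z["tp"],p,f
def rays(name,u,v,z=None):
    Rm,t,p,f=pose(name,z)
    return np.stack([(np.asarray(u)-p["cx"])/f,(np.asarray(v)-p["cy"])/f,np.ones_like(np.asarray(u,float))],-1)@Rm.T,t
def at_depth(name,fn,u,v):
    z=np.load(f"pics/{fn}.npz"); r,t=rays(name,u,v,z); return t+r*z["d"][int(v),int(u)]
def at_z(name,fn,u,v,h):
    z=np.load(f"pics/{fn}.npz"); r,t=rays(name,u,v,z); return t+r*(h-t[2])/r[2]
def cloud(name,fn):
    z=np.load(f"pics/{fn}.npz"); v,u=np.mgrid[:420,:560]; r,t=rays(name,u,v,z); return t+r*z["d"][...,None],z["d"],z["im"]
E
python3 - <<'E'
from h import *
for n in ("top","scene"):
    p=ctrl.camera_params(n); print(n,p); grab(n,n+"0")
s=ctrl.state(); print(s); print(ctrl.grip_point_offset)
a=np.vstack([cv2.imread(f"pics/top0.png")])
E
```

```text
pics
top {'vertical_fov': 45.78427482748178, 'cx': 274.514596755541, 'cy': 206.1675349455852, 'xyz': array([0.44348396, 0.04150165, 1.0456095 ]), 'attitude': array([-3.03377235,  0.02031765, -1.55333411])}
scene {'vertical_fov': 50.924335632386594, 'cx': 273.9371071216364, 'cy': 204.59880246517733, 'xyz': array([-0.10241418,  0.64785828,  0.65414414]), 'attitude': array([-2.15215573,  0.01413308, -2.29964713])}
{'time': 0.1, 'joint_pos': array([-1.12996246e+00,  2.41341942e-01,  3.86429725e-03,  1.33516290e+00,
       -8.07598629e-06,  1.57081971e+00]), 'dq': array([-0.00124074, -0.00184159,  0.00295694, -0.00130087, -0.00119325,
        0.00145704]), 'joint_efforts': array([-9.34191485e-04, -3.73138046e+01,  2.53009915e+01,  1.08195099e-02,
       -1.25458209e-04,  2.85338132e-06]), 'tool_pos': array([ 0.21311077, -0.4517034 ,  0.23050184]), 'eef_rot': array([-3.13974844e+00,  8.11908784e-06,  4.40810498e-01]), 'ft_force': array([-0.00784502, -0.0661323 , -1.04295118]), 'ft_torque': array([ 0.05063578, -0.04362669,  0.01869498]), 'grasp_force': 0.0, 'gripper_width': 0.08545798650314416}
0.0187
```

View pics/top0.png

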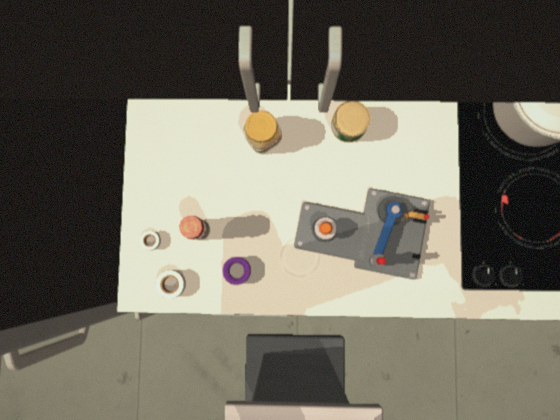

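View pics/scene0.png

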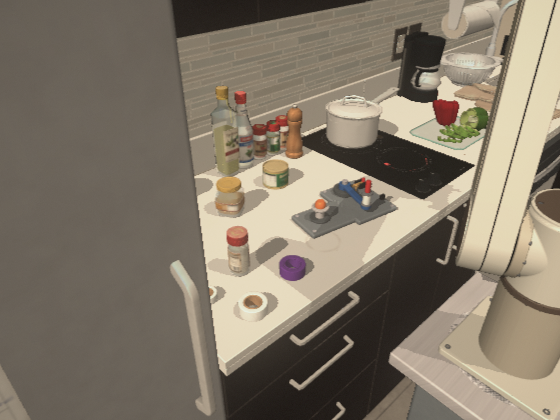

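Top view: the larger white roll is at (171,284), the small white one at (151,239), and the purple one at (236,271). The seat and spindle are at (325,229), the pin at (380,261), the pivot at (396,210) and the spice jar at (191,227).

```bash
python3 - <<'E'
from h import *
np.set_printoptions(precision=4,suppress=True)
for n,u,v,h in [("roll",171.5,284,.026),("small",151,239,.02),("spindle",325.5,228.5,.066),("pin",381,261,.11),("pivot",396,210,.05),("jar",191,227,.106),("purple",236,271,.026),("honey",262,124,.086),("tin",351,117,.058)]:
    print(n,at_z("top","top0",u,v,h),at_depth("top","top0",u,v))
P,d,im=cloud("top","top0")
m=(P[...,2]>.015)&(P[...,2]<.035)&(d>0); 
vv,uu=np.mgrid[:420,:560]
k=m&(abs(uu-171)<22)&(abs(vv-284)<22); q=P[k]; print("roll box",q.min(0),q.max(0),q[:,:2].min(0)/2+q[:,:2].max(0)/2,k.sum())
k=(abs(P[...,2]-.014)<.005)&(d>0)&(uu>290)&(uu<440)&(vv>180)&(vv<285)
r=cv2.minAreaRect(P[k][:,:2].astype(np.float32)); print("foot",r,np.median(P[k][:,2]))
# tall things near roll
k=(P[...,2]>.04)&(d>0)&(uu<250)&(vv>150)&(P[...,2]<.6)
print(P[k].min(0),P[k].max(0))
sx=P[...,0];sy=P[...,1]
k=(P[...,2]>.15)&(d>0)&(sx>.1)&(sx<.75)&(abs(sy)<.65)
print("tall",k.sum(), P[k].min(0) if k.any() else 0,P[k].max(0) if k.any() else 0)
E
```

```text
roll [0.3909 0.2712 0.026 ] [0.3896 0.2767 0.0015]
small [0.4819 0.3188 0.02  ] [0.4826 0.324  0.0007]
spindle [ 0.5065 -0.0379  0.066 ] [ 0.5063 -0.0376  0.0688]
pin [ 0.4448 -0.1378  0.11  ] [ 0.4448 -0.1378  0.1102]
pivot [ 0.5469 -0.1798  0.05  ] [ 0.5467 -0.1793  0.0521]
jar [0.5027 0.2203 0.106 ] [0.5026 0.2201 0.1067]
purple [0.4195 0.1403 0.026 ] [ 0.4188  0.1431 -0.0025]
honey [0.7101 0.0904 0.086 ] [0.7095 0.0903 0.0881]
tin [ 0.7345 -0.0887  0.058 ] [ 0.7362 -0.0895  0.0523]
roll box [0.3624 0.2471 0.0154] [0.4191 0.3036 0.0314] [0.3907 0.2753] 487
foot ((0.5142099857330322, -0.1155969500541687), (0.2597503960132599, 0.16991789638996124), 79.52063751220703) 0.014133661602435232
[0.2645 0.1989 0.04  ] [0.6619 0.4654 0.4573]
tall 79721 [ 0.2645 -0.275   0.15  ] [0.7489 0.4654 0.7064]
```

```bash
python3 - <<'E'
from h import *
G=np.full((14,22),-1.)
for n in("top","scene"):
    P,d,im=cloud(n,n+"0"); q=P[d>0]
    i=((q[:,0]-.1)/.05).astype(int);j=((q[:,1]+.55)/.05).astype(int)
    k=(q[:,0]>.1)&(i<14)&(q[:,1]>-.55)&(j<22)
    np.maximum.at(G,(i[k],j[k]),q[k,2])
print("y  "," ".join(f"{-.55+.05*j:4.2f}" for j in range(22)))
for i in range(14): print(f"{.1+.05*i:.2f}"," ".join(f"{g*100:4.0f}" for g in G[i]))
s=ctrl.state();print(s["joint_pos"])
E
```

```text
y   -0.55 -0.50 -0.45 -0.40 -0.35 -0.30 -0.25 -0.20 -0.15 -0.10 -0.05 0.00 0.05 0.10 0.15 0.20 0.25 0.30 0.35 0.40 0.45 0.50
0.10  -89  -89  -89  -89  -89  -89  -89    0    1    1   56   57   51   30    0  -89  -88  -89  -89  -89  -88  -88
0.15  -89  -88  -88   34  -88  -88  -89    0    0   55   56    0    0    0   -0  -89  -89  -89  -89  -88  -89  -88
0.20  -89  -89  -89  -88  -88  -89  -89  -89  -88  -89  -88  -89  -89  -88  -89  -89  -89  -89  -89  -89  -89  -89
0.25 -100 -100 -100  -89  -89  -90 -100 -100 -100 -100 -100 -100 -100 -100 -100 -100 -100 -100 -100 -100   29 -100
0.30    0    1    1    1    1    0    1    1    1    1    1    1    0    1    1    1    0    0   51   59   60   60
0.35    1    1    1    1    1    1    1    1    1    1    1    1    1    3    3    3    3    3   56 -100 -100 -100
0.40    1    1    3    3    3    1    2    8   11    2    0    1    1    3    3    2    3    3   44 -100 -100 -100
0.45    1    1    1    1    1    1    3    8   11    5    7    2    1    1    9   11    1    2   45 -100 -100 -100
0.50    1    1    1    1    1    1    4    5    3    6    7    2    1    1   11   11    1    1   46 -100 -100 -100
0.55    1    1    1    1    1    2    3    6    3    2   66   66   66    1    1    1    1    1   46 -100 -100 -100
0.60    1    1    1    1   48   52   61   71   71   71   71   70   70   70   70   70   70   62   53 -100 -100 -100
0.65   12   12   12    1    1    1    1    1    6    6    1   49    9    9    1    1    1    1   41 -100 -100 -100
0.70   14   15   12   12    1    1    1    1    6    6    6   49    9    9    1    1    1    1   25 -100 -100 -100
0.75   12   16   12   12    1    5   12    1    6    6    1   48    0    1    1    1    1    1   11 -100 -100 -100
[-1.12996246e+00  2.41341942e-01  3.86429725e-03  1.33516290e+00
 -8.07598629e-06  1.57081971e+00]
```

Emit:
drive_tool(xyz=[[0.24,0.8,0],[0.5,1.8,0],[0.75,2.8,0],[1.0,3.8,0],[1.25,4.8,0],[1.5,5.8,0],[1.75,6.8,0],[2.0,7.8,0]], dr=[[0,0,0.4],[0,0,0.8],[0,0,1.3],[0,0,1.8],[0,0,2.3],[0,0,2.8],[0,0,3.3],[0,0,3.8]], hand=[80,80,80,80,80,80,80,80])

```text
time: 1.1
tool_pos: [0.3333, 0.0177, 0.2314]
eef_rot: [3.141, -0.0, 0.973]
ft_force: [1.6, -0.2, 1.1]
gripper_width: 0.0799
grasp_force: 0.0
```

Emit:
drive_tool(xyz=[[0.2,0.9,-0.1],[0.4,1.8,-0.2],[0.6,2.7,-0.3],[0.8,3.5,-0.4],[0.9,4.0,-0.5],[0.9,4.0,-0.5]], dr=[[0,0,0.4],[0,0,0.8],[0,0,1.2],[0,0,1.6],[0,0,1.7],[0,0,1.7]], hand=[80,80,80,80,80,80])

```text
time: 1.85
tool_pos: [0.3869, 0.2573, 0.2]
eef_rot: [-3.14, 0.002, 1.212]
ft_force: [0.6, -0.3, -0.6]
gripper_width: 0.0798
grasp_force: 0.0
```

```bash
python3 - <<'E'
from h import *
print(ctrl.camera_params("wrist"))
s,im,d=grab("wrist","w1"); print(s["time"],s["tool_pos"],s["eef_rot"],s["joint_pos"],s["gripper_width"],s["ft_force"])
E
```

```text
{'vertical_fov': 58.62233164211077, 'cx': 282.37634442299566, 'cy': 212.00518606563557, 'tool_from_camera': array([[-2.16019177e-04, -9.56707442e-01, -2.91051240e-01,
         7.45360194e-02],
       [ 9.99999889e-01, -8.48552601e-05, -4.63277513e-04,
         5.62542515e-06],
       [ 4.18523816e-04, -2.91051307e-01,  9.56707354e-01,
        -1.43108979e-01],
       [ 0.00000000e+00,  0.00000000e+00,  0.00000000e+00,
         1.00000000e+00]])}
1.85 [0.38689166 0.2572514  0.20002942] [-3.14023538e+00  1.74541560e-03  1.21191008e+00] [ 5.86739670e-01  1.89549008e-01 -1.43064573e-01  1.24039236e+00
  7.90867579e-05  2.51642334e+00] 0.07984073690698351 [ 0.55835519 -0.34665297 -0.59474344]
```

View pics/w1.png

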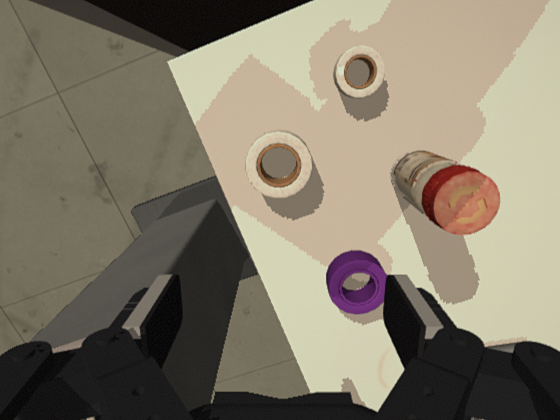

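The target roll's top ring is centred at about (279,163), the small roll at (359,72), the purple roll at (357,282) and the jar cap at (462,199). I'll refine the roll centre from depth.

```bash
python3 - <<'E'
from h import *
np.set_printoptions(precision=4,suppress=True)
print(at_z("wrist","w1",279,163,.026),at_depth("wrist","w1",254,163),at_depth("wrist","w1",330,120))
P,d,im=cloud("wrist","w1")
vv,uu=np.mgrid[:420,:560]
k=(abs(P[...,2]-.026)<.006)&(d>0)&(abs(uu-279)<45)&(abs(vv-165)<45)
q=P[k]; print(k.sum(),np.median(q[:,2])); print(cv2.minEnclosingCircle(q[:,:2].astype(np.float32)))
P,d,im=cloud("top","top0")
k=(P[...,2]>.1)&(d>0)&(P[...,0]>.3)&(P[...,0]<.5)&(P[...,1]>.25); print("wall y",np.percentile(P[k][:,1],[0,5]))
E
```

```text
[0.3914 0.2784 0.026 ] [0.3715 0.286  0.0265] [0.4457 0.2946 0.0007]
2507 0.02643849959648592
((0.39023351669311523, 0.2760101556777954), 0.029136154800653458)
wall y [0.3886 0.39  ]
```

Emit:
drive_tool(xyz=[[0.06,0.32,-0.7],[0.06,0.32,-1.5],[0.06,0.32,-2.3],[0.06,0.32,-2.9],[0.06,0.32,-3.2],[0.06,0.32,-3.28],[0.06,0.32,-3.28]], dr=[[0,0,0],[0,0,0],[0,0,0],[0,0,0],[0,0,0],[0,0,0],[0,0,0]], hand=[80,80,80,80,80,80,80])

```text
time: 2.78
tool_pos: [0.3912, 0.2745, 0.0051]
eef_rot: [3.141, -0.0, 1.208]
ft_force: [-0.3, -0.2, -0.5]
gripper_width: 0.08
grasp_force: 0.0
```

Emit:
drive_tool(xyz=[[0,0,0],[0,0,0],[0,0,0],[0,0,0],[0,0,0],[0,0,0]], dr=[[0,0,0],[0,0,0],[0,0,0],[0,0,0],[0,0,0],[0,0,0]], hand=[50,50,50,50,50,50], newtons=30)

```text
time: 3.52
tool_pos: [0.3918, 0.2754, 0.0061]
eef_rot: [3.14, -0.002, 1.209]
ft_force: [-1.4, -1.2, 5.1]
gripper_width: 0.0569
grasp_force: 31.3
```

Emit:
drive_tool(xyz=[[0,0,0.2],[0,0,0.7],[0,0,1.4],[0,0,2.2],[0.1,-0.3,2.8],[0.3,-1.0,3.2],[0.5,-1.8,3.25],[0.7,-2.5,3.25]], dr=[[0,0,0],[0,0,0],[0,0,0],[0,0,0],[0,0,0],[0,0,0],[0,0,0],[0,0,0]], hand=[50,50,50,50,50,50,50,50])

```text
time: 4.53
tool_pos: [0.4335, 0.1238, 0.2014]
eef_rot: [3.139, -0.002, 1.209]
ft_force: [-0.2, -0.4, -0.9]
gripper_width: 0.0566
grasp_force: 32.3
```

Emit:
drive_tool(xyz=[[0.2,-0.8,0],[0.4,-1.6,0],[0.6,-2.3,0],[0.8,-2.9,0],[0.92,-3.2,0],[0.93,-3.25,0],[0.93,-3.25,0]], dr=[[0,0,0],[0,0,0],[0,0,0],[0,0,0],[0,0,0],[0,0,0],[0,0,0]], hand=[50,50,50,50,50,50,50])

```text
time: 5.4
tool_pos: [0.4884, -0.0692, 0.1996]
eef_rot: [-3.141, -0.0, 1.209]
ft_force: [-0.4, -0.0, -1.1]
gripper_width: 0.0567
grasp_force: 32.3
```

```bash
python3 - <<'E'
from h import *
s,im,d=grab("wrist","w2"); print(s["time"],s["tool_pos"],s["eef_rot"],s["gripper_width"],s["ft_force"])
E
```

```text
5.4 [ 0.48837889 -0.06920666  0.19963172] [-3.14102530e+00 -4.45283306e-04  1.20946035e+00] 0.056702613788916466 [-0.37723622 -0.03706393 -1.08396726]
```

View pics/w2.png

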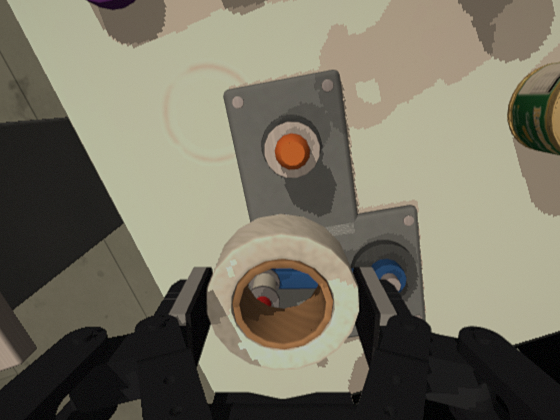

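The orange spindle is at about (292,150) and the aluminium disc round it at (292,149). The held roll's top ring is at about (284,312), level in the fingers.

```bash
python3 - <<'E'
from h import *
np.set_printoptions(precision=4,suppress=True)
P,d,im=cloud("wrist","w2"); vv,uu=np.mgrid[:420,:560]
hsv=cv2.cvtColor(im,cv2.COLOR_RGB2HSV)
m=(hsv[...,0]<15)&(hsv[...,1]>150)&(hsv[...,2]>90)&(abs(uu-292)<30)&(abs(vv-150)<30)
k=m&(abs(P[...,2]-.066)<.004); print("spindle top z",np.median(P[k][:,2]),k.sum(),cv2.minEnclosingCircle(P[k][:,:2].astype(np.float32)), P[k].mean(0))
k=(abs(P[...,2]-.05)<.004)&(d>0)&(abs(uu-292)<34)&(abs(vv-150)<34)&~m; print("disc",np.median(P[k][:,2]),k.sum(),cv2.minEnclosingCircle(P[k][:,:2].astype(np.float32)))
z=np.load("pics/w2.npz")
k=(d>0)&(P[...,2]>.18)&(abs(uu-283)<72)&(vv>212)&(vv<370)&(im.min(-1)>110)&((hsv[...,1]<70))
q=P[k]; print("roll z pct",np.percentile(q[:,2],[1,5,25,50,75,95,99]))
zt=np.percentile(q[:,2],80); t=q[abs(q[:,2]-zt)<.006]
A=np.c_[t[:,:2]-z["tp"][:2],np.ones(len(t))]; print("plane",np.linalg.lstsq(A,t[:,2],rcond=None)[0]); print(cv2.minEnclosingCircle(t[:,:2].astype(np.float32)),z["tp"])
E
```

```text
spindle top z 0.06613696750567097 736 ((0.5077091455459595, -0.03747139871120453), 0.012618101201951504) [ 0.5074 -0.0366  0.0657]
disc 0.050577347602051376 1436 ((0.5075700879096985, -0.03851659595966339), 0.02215271070599556)
roll z pct [0.1981 0.205  0.2192 0.2198 0.2202 0.2208 0.2212]
plane [-0.0028 -0.0107  0.2198]
((0.48828834295272827, -0.0687999427318573), 0.029565641656517982) [ 0.4884 -0.0692  0.1996]
```

Emit:
drive_tool(xyz=[[0.15,0.25,0],[0.32,0.515,-0.4],[0.32,0.515,-1.1],[0.32,0.515,-1.6],[0.32,0.515,-1.85],[0.32,0.515,-1.85],[0.32,0.515,-1.85]], dr=[[0,0,0],[0,0,0],[0,0,0],[0,0,0],[0,0,0],[0,0,0],[0,0,0]], hand=[50,50,50,50,50,50,50])

```text
time: 6.32
tool_pos: [0.5092, -0.0388, 0.0898]
eef_rot: [3.139, -0.001, 1.209]
ft_force: [0.2, 0.5, -0.3]
gripper_width: 0.057
grasp_force: 32.3
```

Emit:
drive_tool(xyz=[[0,0,-0.1],[0,0,-0.2],[0,0,-0.3],[0,0,-0.38],[0,0,-0.45],[0,0,-0.5],[0,0,-0.53],[0,0,-0.53]], dr=[[0,0,0],[0,0,0],[0,0,0],[0,0,0],[0,0,0],[0,0,0],[0,0,0],[0,0,0]], hand=[50,50,50,50,50,50,50,50])

```text
time: 7.32
tool_pos: [0.5079, -0.0391, 0.0566]
eef_rot: [-3.141, 0.0, 1.209]
ft_force: [-0.1, -0.7, 0.2]
gripper_width: 0.0568
grasp_force: 32.3
```

Emit:
drive_tool(xyz=[[0,0,-0.02],[0,0,-0.02],[0,0,-0.02],[0,0,-0.02],[0,0,-0.02],[0,0,-0.02]], dr=[[0,0,0],[0,0,0],[0,0,0],[0,0,0],[0,0,0],[0,0,0]], hand=[50,58,66,74,74,74])

```text
time: 8.07
tool_pos: [0.5079, -0.0391, 0.0555]
eef_rot: [-3.142, 0.0, 1.209]
ft_force: [0.3, 0.9, 0.5]
gripper_width: 0.074
grasp_force: 0.0
```

Emit:
drive_tool(xyz=[[0,0,0.3],[0,0,0.8],[0,0,1.5],[-0.1,-0.3,2.0],[-0.3,-0.7,2.3],[-0.5,-1.0,2.4],[-0.5,-1.0,2.4]], dr=[[0,0,0],[0,0,0],[0,0,0],[0,0,-1],[0,0,-2],[0,0,-3],[0,0,-3]], hand=[74,74,74,74,74,74,74])

```text
time: 8.95
tool_pos: [0.4777, -0.1, 0.2002]
eef_rot: [3.14, -0.001, 0.789]
ft_force: [-0.5, -0.6, 0.7]
gripper_width: 0.074
grasp_force: 0.0
```

```bash
python3 - <<'E'
from h import *
s,im,d=grab("wrist","w3"); print(s["time"],s["tool_pos"],s["eef_rot"],s["gripper_width"],s["ft_force"],s["joint_pos"])
E
```

```text
8.95 [ 0.47773247 -0.10004345  0.20023502] [ 3.14045207e+00 -7.66698270e-04  7.88535356e-01] 0.07403345465372735 [-0.51156357 -0.56818154  0.66720235] [-2.06443711e-01  2.32208416e-01 -8.80535674e-02  1.24916019e+00
  2.19923988e-05  2.14661404e+00]
```

View pics/w3.png

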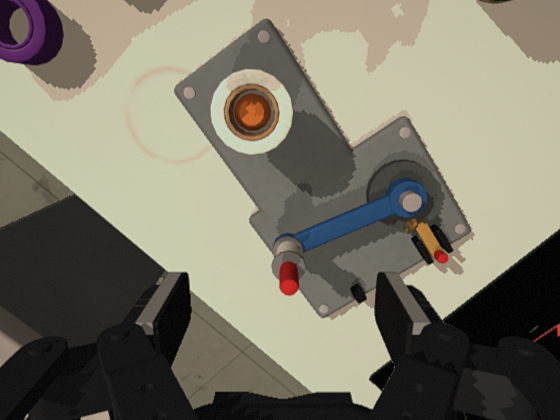

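The roll sits round the spindle at (251,111). The pin top is at (289,282), the pin's base at (288,262) and the pivot at (411,202). Next I'll check that the roll is level and locate the pin and pivot.

```bash
python3 - <<'E'
from h import *
np.set_printoptions(precision=4,suppress=True)
P,d,im=cloud("wrist","w3"); vv,uu=np.mgrid[:420,:560]
k=(d>0)&(abs(uu-251)<46)&(abs(vv-111)<48)&(abs(P[...,2]-.076)<.008)
q=P[k]; c=cv2.minEnclosingCircle(q[:,:2].astype(np.float32)); A=np.c_[q[:,:2]-c[0],np.ones(len(q))]
print("roll top",np.linalg.lstsq(A,q[:,2],rcond=None)[0],c,len(q))
hsv=cv2.cvtColor(im,cv2.COLOR_RGB2HSV)
m=((hsv[...,0]<8)|(hsv[...,0]>172))&(hsv[...,1]>150)&(abs(uu-289)<20)&(abs(vv-280)<25)
q=P[m&(d>0)]; t=q[q[:,2]>.107]; print("pin",q.min(0),q.max(0),t.mean(0),len(t))
print("pivot",at_z("wrist","w3",411,202,.045),at_depth("wrist","w3",411,202))
E
```

```text
roll top [0.003  0.001  0.0763] ((0.5081201791763306, -0.03911813348531723), 0.029101509600877762) 3960
pin [ 0.4392 -0.1447  0.0775] [ 0.4516 -0.1325  0.112 ] [ 0.4455 -0.1384  0.11  ] 252
pivot [ 0.5478 -0.1804  0.045 ] [ 0.5473 -0.1765  0.0536]
```

Emit:
drive_tool(xyz=[[-0.1,-0.15,0],[-0.25,-0.3,0],[-0.4,-0.5,0],[-0.54,-0.64,0],[-0.54,-0.64,-0.3],[-0.54,-0.64,-0.7],[-0.54,-0.64,-0.9],[-0.54,-0.64,-0.9]], dr=[[0,0,-1],[0,0,-2],[0,0,-3.2],[0,0,-4.3],[0,0,-4.9],[0,0,-4.9],[0,0,-4.9],[0,0,-4.9]], hand=[50,50,50,50,50,50,50,50])

```text
time: 10.0
tool_pos: [0.445, -0.1368, 0.1444]
eef_rot: [-3.14, 0.002, 0.107]
ft_force: [0.9, 0.4, -0.1]
gripper_width: 0.05
grasp_force: 0.0
```

Emit:
drive_tool(xyz=[[0,0,-0.3],[0,0,-0.6],[0,0,-0.9],[0,0,-1.05],[0,0,-1.05],[0,0,-1.05]], dr=[[0,0,0],[0,0,0],[0,0,0],[0,0,0],[0,0,0],[0,0,0]], hand=[50,50,50,50,50,50])

```text
time: 10.75
tool_pos: [0.4463, -0.1377, 0.0833]
eef_rot: [3.141, -0.001, 0.106]
ft_force: [0.3, -0.4, -0.2]
gripper_width: 0.0499
grasp_force: 0.0
```

Now I'll close on the pin.

Emit:
drive_tool(xyz=[[0,0,0],[0,0,0],[0,0,0],[0,0,0],[0,0,0],[0,0,0],[0,0,0]], dr=[[0,0,0],[0,0,0],[0,0,0],[0,0,0],[0,0,0],[0,0,0],[0,0,0]], hand=[6,6,6,6,6,6,6], newtons=35)

```text
time: 11.62
tool_pos: [0.4462, -0.1393, 0.0832]
eef_rot: [3.138, -0.001, 0.105]
ft_force: [-0.2, -5.3, 1.6]
gripper_width: 0.0125
grasp_force: 34.2
```

```bash
python3 - <<'E'
import numpy as np
p=np.array([.4463,-.1385]);c=np.array([.5477,-.178]);r=p-c;print(np.hypot(*r))
r=r*.11/np.hypot(*r)
for th in np.arange(0,.66,.06):
    a=np.array([[np.cos(th),-np.sin(th)],[np.sin(th),np.cos(th)]])@r
    print(round(th,2),np.round((a-r)/.06,3),np.round(c+a,4))
E
```

```text
0.10882191874801692
0.0 [0. 0.] [ 0.4452 -0.1381]
0.06 [-0.037 -0.104] [ 0.443  -0.1443]
0.12 [-0.067 -0.209] [ 0.4412 -0.1506]
0.18 [-0.092 -0.317] [ 0.4397 -0.1571]
0.24 [-0.109 -0.425] [ 0.4386 -0.1636]
0.3 [-0.12  -0.535] [ 0.438  -0.1701]
0.36 [-0.125 -0.644] [ 0.4377 -0.1767]
0.42 [-0.123 -0.754] [ 0.4378 -0.1833]
0.48 [-0.114 -0.864] [ 0.4383 -0.1899]
0.54 [-0.099 -0.973] [ 0.4393 -0.1965]
0.6 [-0.077 -1.081] [ 0.4406 -0.2029]
0.66 [-0.049 -1.187] [ 0.4422 -0.2093]
```

Emit:
drive_tool(xyz=[[-0.037,-0.104,0],[-0.067,-0.21,0],[-0.09,-0.317,0],[-0.11,-0.425,0],[-0.12,-0.535,0],[-0.125,-0.644,0]], dr=[[0,0,0],[0,0,0],[0,0,0],[0,0,0],[0,0,0],[0,0,0]], hand=[6,6,6,6,6,6])

```text
time: 12.38
tool_pos: [0.4371, -0.1745, 0.083]
eef_rot: [-3.137, 0.001, 0.107]
ft_force: [-2.0, 7.0, 9.4]
gripper_width: 0.0127
grasp_force: 35.1
```

Emit:
drive_tool(xyz=[[0.002,-0.11,0],[0.011,-0.22,0],[0.026,-0.33,0],[0.048,-0.437,0],[0.057,-0.47,0],[0.057,-0.47,0],[0.057,-0.47,0],[0.057,-0.47,0]], dr=[[0,0,0],[0,0,0],[0,0,0],[0,0,0],[0,0,0],[0,0,0],[0,0,0],[0,0,0]], hand=[6,6,6,6,6,6,6,6])

```text
time: 13.38
tool_pos: [0.4388, -0.2036, 0.0829]
eef_rot: [-3.14, 0.004, 0.105]
ft_force: [-6.2, 3.5, 10.4]
gripper_width: 0.013
grasp_force: 35.4
```

```bash
python3 - <<'E'
from h import *
s,im,d=grab("wrist","w4"); print(s["time"],s["tool_pos"],s["eef_rot"],s["gripper_width"],s["grasp_force"],s["ft_force"],s["ft_torque"])
_,t,_=grab("top","top4"); _,c,_=grab("scene","scene4")
f=lambda a:cv2.resize(a,(400,300),interpolation=cv2.INTER_CUBIC)
o=np.vstack([np.hstack([f(t[150:315,260:480]),f(c[130:265,270:450])]),np.hstack([f(im[:]),f(im[0:200,160:430])])])
cv2.imwrite("pics/m4.png",o[:,:,::-1])
E
```

```text
13.375 [ 0.43880391 -0.20362019  0.08288456] [-3.13952279  0.00425478  0.10541232] 0.01299660762162403 35.423492789268494 [-6.21607602  3.49590148 10.42739981] [0.79189693 1.10629126 0.06293121]
```

View pics/m4.png

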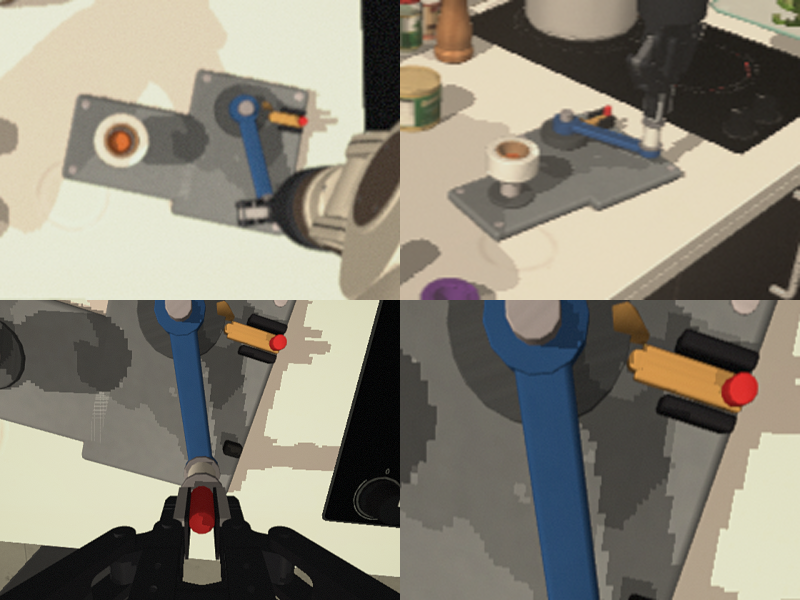

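The pin is gripped and the arm has swung well past the click: about 0.60 rad, with about 4.8 N of tangential spring force on the tool. The roll still sits flat on its seat. I'll ease off the side and vertical load a little and check that it stays steady.

Emit:
drive_tool(xyz=[[-0.01,0,0.015],[-0.015,0,0.03],[-0.015,0,0.03],[-0.015,0,0.03],[-0.015,0,0.03],[-0.015,0,0.03]], dr=[[0,0,0],[0,0,0],[0,0,0],[0,0,0],[0,0,0],[0,0,0]], hand=[6,6,6,6,6,6])

```text
time: 14.28
tool_pos: [0.4388, -0.2033, 0.0831]
eef_rot: [-3.139, 0.004, 0.106]
ft_force: [-1.7, 5.9, -1.0]
gripper_width: 0.0129
grasp_force: 34.3
```

```bash
python3 - <<'E'
from h import *
s=ctrl.state()
r=s["tool_pos"][:2]-np.array([.5477,-.178]); t=np.array([-r[1],r[0]])/np.hypot(*r)
print("theta",np.arctan2(-r[1],-r[0])-np.arctan2(-.0395,.1014),"push",-s["ft_force"][:2]@t,s["ft_force"],s["time"])
s,im,d=grab("top","top5")
P,d,im=cloud("top","top5"); vv,uu=np.mgrid[:420,:560]
k=(abs(P[...,2]-.076)<.008)&(abs(P[...,0]-.508)<.04)&(abs(P[...,1]+.038)<.04)&(d>0); q=P[k]
print("roll",len(q),np.median(q[:,2]),cv2.minEnclosingCircle(q[:,:2].astype(np.float32)))
E
```

```text
theta 0.5995327745593616 push 6.108913209000076 [-1.70121152  5.87644569 -1.02334855] 14.275
roll 500 0.07590398291746164 ((0.5087399482727051, -0.039008382707834244), 0.028967639431357384)
```

```bash
python3 -c "
from bench import ctrl
print(ctrl.sign_off())"
```

```text
the job is handed in; nothing more can be done
None
```

The label roll lies flat on its seat and is released, and the gripper is still holding the tensioner arm by its pin at about 0.60 rad, past the click angle of 0.47 (I judged the click by the angle, not by seeing the pawl). The push measures about 6 N, the jars and tin were left alone, and the job was handed in at about 14 s.

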